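Close up a ball-lens cell in its assembly tray and hold it at the inspection microscope

TASK

In the open nest of the black assembly tray a cell body already holds a loose glass ball lens on its seat: set the spacer ring squarely on the body around the ball, then the disc with the small hole squarely on the spacer, both down inside the nest. Then lift the tray by its bridge handle and carry it without tipping it, so that the ball stays on its seat, until the ball is at the focus of the inspection microscope on the right (110 mm straight out from its lens), and finish there with the gripper still holding the tray, level, motionless and clear of everything. Do not touch the microscope and leave everything else on the table alone.

Things in the scene. Friction and masses are not known exactly. Their poses are not given: they have to be found in the camera images.
- tray: Black plate 110 (x) x 204 (y) x 8 mm with a 5 mm lip, 0.4 kg, loose; origin at the centre of its underside, z up. Across its middle stands an aluminium bridge handle; on either side, 62 mm along y, a round nest: the open one at -y, one with a finished, glued-in cell at +y.
- tray_nest (a point): Centre of the open nest's floor (top of the plate, 8 mm above the tray's underside). The nest is two curved grey walls on its -y and +y sides, inner radius 21.5 mm, 32 mm high, then flaring outwards to 39 mm above this floor as a lead-in. 34 mm wide finger slots are open towards the tray's -x and +x: put parts in with the fingers closing along the tray's x.
- tray_grip (a point): Middle of the handle's crossbar: 86 mm long along the tray's x, 14 mm thick along y, 28 mm high (62 to 90 mm above the tray's underside); this point is 76 mm up. The full tray balances close to it. Grip with the fingers closing along the tray's y.
- cell: Cell body, aluminium disc 40 mm diameter, 12 mm high, 32 g, loose, standing on the floor of the open nest; origin at the centre of its underside. A 10 mm hole in its top is the seat of the ball; the ball would roll out of the seat if tipped about 30 degrees.
- ball_center (a point): Centre of the glass ball lens, 20 mm diameter, 10.5 g, lying loose on the seat, its centre 20.7 mm above the underside of the cell body.
- spacer: Spacer, aluminium ring 40 mm outside, 32 mm inside diameter, 18 mm high, 30 g, lying flat on the table to the left of the tray; origin at the centre of its underside. Seated, its underside is 20 mm above the tray's underside.
- disc: Top disc, aluminium, 40 mm diameter, 6 mm thick, with a 14 mm hole, 20 g, lying flat on the table to the left of the tray (it and the spacer may swap places); origin at the centre of its underside. Seated, its underside is 38 mm above the tray's underside; the top of the ball stands just in its hole.
- scope: Inspection microscope on a white base plate (170 x 130 mm) with a steel column (to 346 mm high), fixed, at the right of the table; origin on the table under the base. Its camera is tilted 45 degrees and looks along its own +y (towards the middle of the table) and down.
- scope_lens (a point): Centre of the microscope's lens face, the low end of the tilted camera, in a black ring light of 52 mm diameter; 213 mm above the table.
- scope_focus (a point): Focus of the microscope: a free point in the air 110 mm straight out from the lens along the line of sight (45 degrees down), 135 mm above the table. The ball's centre belongs here.
- petri: Bystander: closed clear petri dish, 64 mm diameter, 15 mm high.
- objective: Bystander: steel microscope objective standing upright, 34 mm diameter, 48 mm high.
- tube: Bystander: black lens tube ring, 55 mm diameter, 30 mm high (not the spacer).
- driver: Bystander: small screwdriver lying, 140 mm long.
- slidebox: Bystander: white slide box, 30 x 85 x 26 mm.
- oil: Bystander: small amber bottle, 28 mm diameter, 55 mm high.
- tweezers: Bystander: steel tweezers lying, 120 mm long, 10 mm high.
Things that resemble listed ones, but are neither listed nor needed, are in the scene too. Leave any yellow look-alike of the spacer alone. What is shaped like the tray but brown is not meant.

How it is judged:
By the outcome, as a careful person would: the job done as asked, in the order asked, and still so for the second after the job is handed in, while the arm keeps its last pose, push and grip.
It also fails if it takes over 67 s, if anything falls off the work surface, if the arm or the gripper's body presses on something with over 40 N, if the wrist force passes 120 N, or if a joint passes its speed limit or range.

ROBOT

A 6-joint arm with a two-finger parallel gripper is mounted at the origin on the work surface. World frame = base frame: x ahead of the robot, y to its left, z up, the work surface at z = 0. Lengths are in m, angles in rad, forces in N, time in s.
With the tool pointing down it reaches from about 0.35 to 1 m from the base axis. Payload 7.1 kg.
Tool frame: the origin (TCP) lies on the mounting face of the last link; the fingertips stand 173 mm ahead of it and the grasp point (between the pads) lies 155 mm ahead of it; z points along the fingers, y is the line along which they close (so a half turn about z gives the same grasp; the last joint's range is limited). The gripper opens to 85 mm and grips with 20 to 120 N. Pads are 22 mm wide; open, the fingers measure 114 mm over their backs; the gripper's body (76 mm by 85 mm) begins 54 mm behind the grasp point. The pads swing forward as they close: fully open they stand 13 mm farther back than shut.
Start: joints at [1.123, 0.423, 1.63, -0, 1.089, -0.019], TCP at [0.26, 0.568, 0.405] pointing down, gripper open.
Joint ranges: [-3, 3], [-0.9, 2.11], [0.09, 2.58], [-1.31, 4.45], [0.11, 2.69], [-2.54, 2.54]. Speed limits (rad/s): [2.39, 2.39, 3.01, 3.14, 3.14, 3.14].

INTERFACE

Orientations are given as a unit quaternion [w, x, y, z].
In Python, from rig import status, viewer, job_done gives the robot as it stands.
- The arm moves only by the tool send_rows, never from a script. Its argument "deltas" is a list that holds one entry, the list of rows, each a list of 7 numbers: the shift along the world's x, y, z in cm, then the turn, a rotation vector about the world's x, y, z in rad, then the finger opening in cm, from 0 to 8.54. In form: [[[tx, ty, tz, ax, ay, az, claw], ...]]. A call has exactly 8 rows; each row shifts and turns the commanded pose from where the row before left it; what a row does not reach is not made up. A row lasts 1/10 s, in which the tool goes at most 50 mm and 8.59 degrees, less where a joint would pass 70% of its speed; a pose out of reach is approached as far as the arm can. A call is refused whole if a number of a shift passes 5 or a number of a turn 0.15, either way. A call with a gripper value outside its range is refused whole. The fingers move at their own pace and stop on an object; "squeeze" is the grip in N (left out, the last holds). Time passes only in rows, so rows that do not move let the fingers close, or fill a call up. It gives the time, the measured TCP pose, the force, the opening and the grip force at its end, in the units of the state.
- status.get_obs(): the state, without advancing time (a new reading comes with each control period).
- viewer.read_camera(name): name is "scene" or "top"; returns (picture, depth): 480x640x3 uint8, blue, green, red; 480x640 float32, m along the optical axis (not along the pixel's ray), 0 where there is no reading.
- viewer.get_calibration(name): a dict with "mtx" (3x3 intrinsics, pixels), "k1" (the pictures are not rectified: a ray, as slopes to the right and down, at radius r is drawn at 1 + k1 r^2 times it, then the intrinsics apply), "R" (3x3) and "t" (3): a world point X has camera coordinates R X + t. Camera axes: x right, y down, z forward; pixel columns grow to the right and rows downward; lengths in m; the calibration is good to about 2 mm. A picture is of the moment at which its call begins. get_calibration takes no time and is no camera call.
- job_done(): hands the job in; it is judged then, once.
The state is a dict: "t": time; "joint_pos": joint angles; "dq": joint speeds; "joint_torque": joint torques, N m; "eef_pos": TCP position; "tool_rot": TCP orientation; "contact_force": force on the tool from outside, world axes, zero at the start; "torque": the same for the moment, N m; "opening": finger opening in m; "grip_force": force on a finger pad.
Only numpy, scipy, OpenCV 4.12 (cv2) and the standard library are available. Lean on these libraries where they do the work, as an engineer would, in place of code of your own. Each camera call takes 0.05 s, during which the arm holds its last target. There are 200 camera calls.

## Working session

There is one attempt and no reset: what is moved stays moved. The work goes in short steps, Python scripts to look and compute and a tool call to move; the robot and the scene stay as the last step left them, time stands still between calls to the robot, and variables do not carry over. Pictures are saved under pics/ and viewed, at most 10 in all, crops included, and the job is handed in when it is done.

Besides the shell and the picture viewer there is one more tool, called after ">>>" by a JSON object that holds its "fn" and its "kwargs", one argument or row to a line. send_rows: Moves the arm, as the interface text tells. Its arguments: {"type":"object","properties":{"deltas":{"type":"array","items":{"type":"array","items":{"type":"array","items":{"type":"number"}}}},"squeeze":{"type":"number"}},"required":["deltas"]}

```bash
ls; mkdir -p pics
cat > h.py <<'E'
import numpy as np, cv2
from rig import status, viewer, job_done
def snap(n):
    im,d=viewer.read_camera(n); np.savez(f'pics/{n}.npz',im=im,d=d); return im,d
def load(n):
    z=np.load(f'pics/{n}.npz'); return z['im'],z['d']
def rays(n,uv):
    c=viewer.get_calibration(n); K=np.array(c['mtx']);k=c['k1']
    uv=np.atleast_2d(np.array(uv,float))
    p=cv2.undistortPoints(uv[:,None],K,np.array([k,0,0,0.]))[:,0]
    R=np.array(c['R']);t=np.array(c['t'])
    return -R.T@t, np.c_[p,np.ones(len(p))]@R
def onz(n,uv,z):
    o,d=rays(n,uv); s=(z-o[2])/d[:,2]; return o+d*s[:,None]
def deproj(n,uv,dep):
    o,d=rays(n,uv); return o+d*np.array(dep)[:,None]
def cloud(n,d):
    v,u=np.mgrid[:480,:640]; return deproj(n,np.c_[u.ravel(),v.ravel()],d.ravel()).reshape(480,640,3)
def proj(n,X):
    c=viewer.get_calibration(n); R=np.array(c['R']);t=np.array(c['t'])
    return cv2.projectPoints(np.atleast_2d(np.array(X,float)),cv2.Rodrigues(R)[0],t,np.array(c['mtx']),np.array([c['k1'],0,0,0.]))[0][:,0]
E
python3 - <<'E'
from h import *
for n in('scene','top'):
    im,d=snap(n); cv2.imwrite(f'pics/{n}0.png',im); c=viewer.get_calibration(n); print(n,c['k1'],np.array(c['mtx']).tolist(),rays(n,[[320,240]]))
print(status.get_obs())
E
```

```text
pics
scene -0.07704298683745069 [[555.1023538071273, 0.0, 315.54137291957045], [0.0, 555.1023538071273, 245.1114504892423], [0.0, 0.0, 1.0]] (array([1.12652384, 0.4913633 , 1.16196016]), array([[-0.50895184, -0.36031613, -0.78185013]]))
top -0.06251485893723613 [[508.0720309853081, 0.0, 323.2760292344576], [0.0, 508.0720309853081, 238.5381834670056], [0.0, 0.0, 1.0]] (array([0.41356001, 0.03133678, 1.23293802]), array([[ 0.06610582,  0.00255212, -0.99783434]]))
{'t': 0.1, 'joint_pos': array([ 1.12300749e+00,  4.23756011e-01,  1.63063495e+00,  2.58152205e-05,
        1.08858373e+00, -1.89882166e-02]), 'dq': array([-1.00716475e-03, -8.14859042e-04, -1.37853617e-03,  6.04305378e-06,
        5.19374823e-04,  1.13243465e-03]), 'joint_torque': array([ 4.65200606e-05, -5.58423293e+01, -2.82447034e+01, -2.13537476e-05,
        2.88454401e-03,  7.31423135e-07]), 'eef_pos': array([0.25971646, 0.56819438, 0.40402011]), 'tool_rot': array([-1.70936949e-04,  2.12767313e-01,  9.77102652e-01, -6.69638268e-04]), 'contact_force': array([-0.09991111, -0.32324249, -0.25923059]), 'torque': array([-0.01607526,  0.044668  , -0.05865416]), 'grip_force': 0.0, 'opening': 0.0855254894486032}
```

View pics/top0.png

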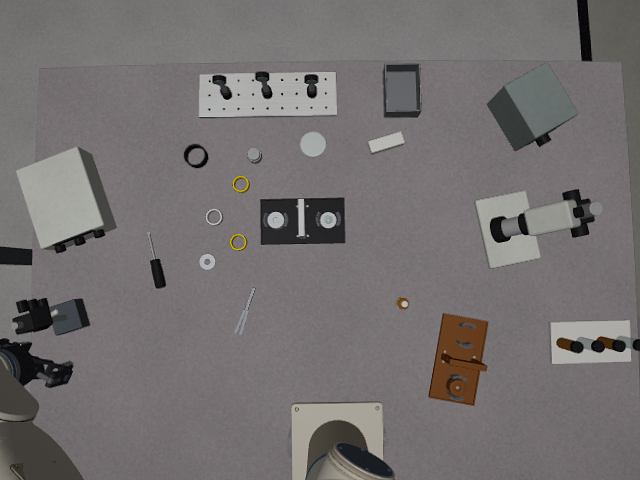

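View pics/scene0.png

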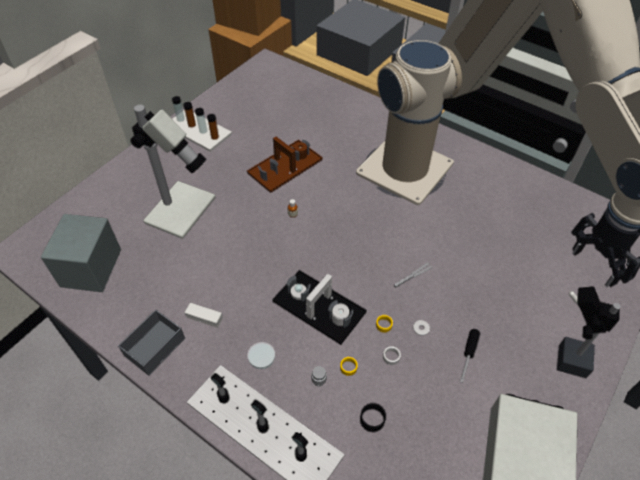

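Top view: spacer is the silver ring at (214,217). It could be confused with the yellow rings at (241,184) and (238,242) and the black tube at (195,155). The disc with the hole is at (207,262), the objective at (254,155) and the petri dish at (313,144). The tray is the black one at (302,220), and the brown one at (458,360) is a look-alike. Next is a close crop to confirm these.

Run:
```python
from h import *
t,d=load('top'); s,ds=load('scene')
a=cv2.resize(t[190:275,190:350],(800,425),interpolation=cv2.INTER_CUBIC)
cv2.imwrite('pics/c1.png',a)
b=cv2.resize(s[260:370,265:445],(800,489),interpolation=cv2.INTER_CUBIC); cv2.imwrite('pics/c2.png',b)
P=cloud('top',d)
hsv=cv2.cvtColor(t,cv2.COLOR_BGR2HSV)
for u,v in((214,217),(207,262),(277,219),(328,219),(302,220),(302,190),(520,222),(500,265)):
    print(u,v,P[v,u].round(4),hsv[v,u])
```

```text
214 217 [0.5549 0.2928 0.0009] [168  11 119]
207 262 [ 0.4453  0.3106 -0.0029] [168  11 120]
277 219 [0.5438 0.1354 0.0377] [100  13 180]
328 219 [0.542  0.0149 0.0398] [ 90  17 184]
302 220 [0.5349 0.0743 0.0917] [ 98   5 188]
302 190 [ 6.186e-01  7.700e-02 -3.000e-04] [167  15 121]
520 222 [ 0.5066 -0.3499  0.274 ] [150  14  18]
500 265 [ 0.428  -0.399   0.0164] [ 39  11 157]
```

View pics/c1.png

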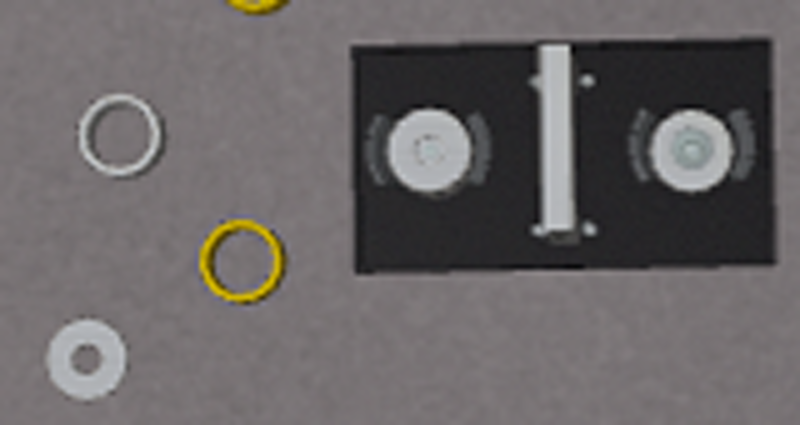

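View pics/c2.png

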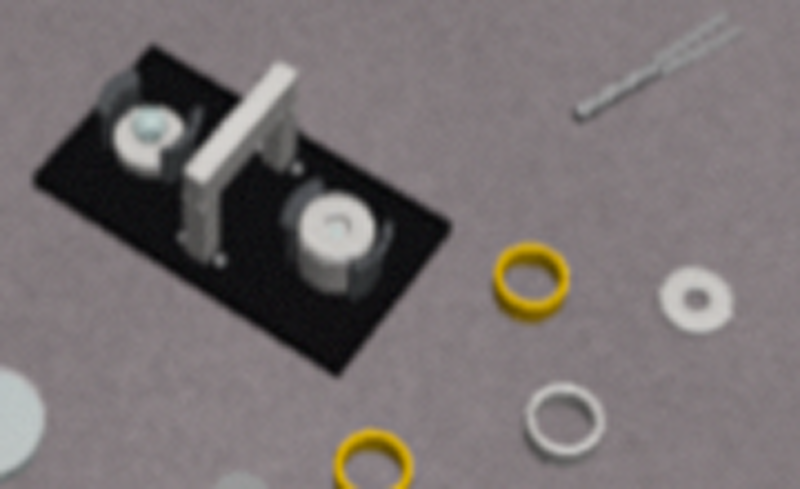

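The crops confirm it: the open nest holding the ball is the right one (-y), at about (328,220) in the top view, and the silver spacer and disc are unambiguous. Next I'll measure.

```bash
cat >> h.py <<'E'
def blob(n,mask,near,r=60):
    cs,_=cv2.findContours(mask.astype(np.uint8),cv2.RETR_EXTERNAL,cv2.CHAIN_APPROX_NONE)
    cs=[c for c in cs if len(c)>20]
    return min(cs,key=lambda c:np.hypot(*(c[:,0].mean(0)-near)))
def circ(n,c,z):
    P=onz(n,c[:,0],z)[:,:2]; (e,ax,_)=cv2.fitEllipse((P*1e4).astype(np.float32)); return np.array(e)/1e4,np.array(ax)/1e4
E
python3 - <<'E'
from h import *
for n,pt in(('top',dict(sp=(214,217),di=(207,262),cell=(329,220),cell2=(276,219))),('scene',dict(sp=(392,354),di=(421,327)))):
    im,d=load(n); hsv=cv2.cvtColor(im,cv2.COLOR_BGR2HSV)
    m=(hsv[...,2]>145)&(hsv[...,1]<40)
    for k,uv in pt.items():
        z=dict(sp=.018,di=.006,cell=.020,cell2=.044)[k]
        c=blob(n,m,uv); print(n,k,circ(n,c,z))
    blk=(hsv[...,2]<60)
    kk=np.ones((3,3),np.uint8)
    if n=='top':
        sub=np.zeros_like(blk); sub[185:255,250:360]=1
        c=blob(n,cv2.morphologyEx((blk&sub).astype(np.uint8),cv2.MORPH_CLOSE,np.ones((15,15))),(302,220))
        P=onz(n,c[:,0],.013)[:,:2]; print('tray',cv2.minAreaRect((P*1000).astype(np.float32)))
        c=blob(n,m,(302,219)); 
        P=onz(n,c[:,0],.09)[:,:2]; print('bar',cv2.minAreaRect((P*1000).astype(np.float32)))
        w=((hsv[...,2]>140)).astype(np.uint8); w[:180]=0;w[275:]=0;w[:,:470]=0
        c=blob(n,w,(510,230)); print('base px',cv2.boundingRect(c),cv2.contourArea(c))
im,d=load('top'); cv2.imwrite('pics/sc.png',np.vstack([cv2.resize(im[180:275,470:610],(800,543),interpolation=cv2.INTER_CUBIC)]))
im,d=load('scene'); cv2.imwrite('pics/sc2.png',cv2.resize(im[95:240,125:235],(455,600),interpolation=cv2.INTER_CUBIC))
E
```

```text
top sp (array([0.55429512, 0.29088818]), array([0.03666711, 0.03704293]))
top di (array([0.44647407, 0.30908218]), array([0.0359956 , 0.03618905]))
top cell (array([0.54240312, 0.01498   ]), array([0.03558572, 0.03590135]))
top cell2 (array([0.54199185, 0.13876021]), array([0.03569644, 0.03647651]))
tray ((542.0227661132812, 77.09294891357422), (110.09734344482422, 202.3557891845703), 0.29541075229644775)
bar ((540.9962768554688, 78.84290313720703), (13.594863891601562, 84.14778137207031), 89.41358184814453)
base px (476, 191, 64, 77) 2381.0
scene sp (array([0.55358408, 0.28963474]), array([0.03887908, 0.03930683]))
scene di (array([0.44627939, 0.30814087]), array([0.03900943, 0.04009336]))
```

View pics/sc.png

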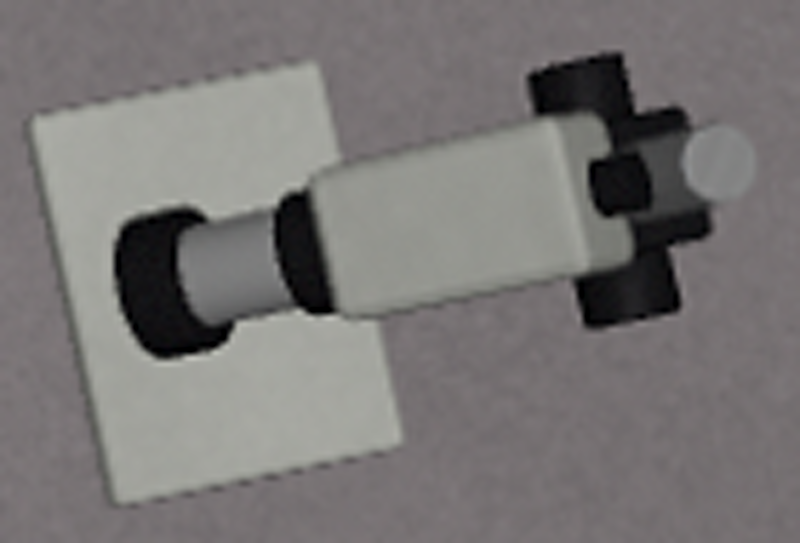

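View pics/sc2.png

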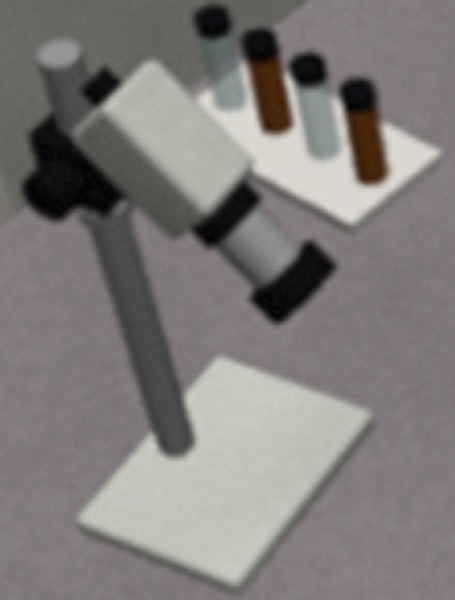

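Run:
```python
from h import *
f=800/140
q=np.array([(35,118),(318,64),(400,440),(115,505)])/f+[470,180]
B=onz('top',q,.012)[:,:2]; print('base',B.round(4).tolist()); 
e=[B[1]-B[0],B[2]-B[1],B[3]-B[2],B[0]-B[3]]
print([np.hypot(*x).round(4) for x in e])
# sight direction: long edges are along scope x; short edges along y
dirs=[-e[0]/np.hypot(*e[0]),e[2]/np.hypot(*e[2])]; le=[e[1],-e[3]]
for l in le: l=l/np.hypot(*l); dirs.append(np.array([l[1],-l[0]])*np.sign(-l[0]))
print([d.round(3).tolist() for d in dirs]); s=np.mean(dirs,0); s/=np.hypot(*s); print('sight',s)
im,_=load('top');g=im.max(2); sub=np.zeros_like(g); sub[210:246,486:514]=1
c=blob('top',(g<70)&(sub>0),(500,228))[:,0]
p=np.array([-s[1],s[0]])
def ext(n,c,z,v,): return onz(n,c,z)[:,:2]@v
lat=ext('top',c,.213,p); lead=ext('top',c,.2314,s)
print('ring top: width',np.ptp(lat),'lat mid',(lat.max()+lat.min())/2,'lead',lead.max()-.0184)
C=s*(lead.max()-.0184)+p*(lat.max()+lat.min())/2; print('lens top',C)
im,_=load('scene'); g=im.max(2); sub=np.zeros_like(g); sub[150:178,182:210]=1
c=blob('scene',(g<60)&(sub>0),(195,165))[:,0]
r=cv2.minAreaRect(c.astype(np.float32)); bx=cv2.boxPoints(r); print('ring scene',r,bx.tolist())
f2=455/110
print('lens scene', onz('scene',np.array([[305,293.5]])/f2+[125,95],.213), 'top->scene',proj('scene',[*C,.213]))
for sgn in(0,): 
    F=C+s*.0778; print('focus',F)
```

```text
base [[0.5856, -0.3474], [0.6078, -0.4716], [0.4459, -0.5004], [0.4203, -0.376]]
[np.float64(0.1262), np.float64(0.1644), np.float64(0.127), np.float64(0.1678)]
[[-0.176, 0.984], [-0.202, 0.979], [-0.175, 0.984], [-0.171, 0.985]]
sight [-0.18100214  0.9834827 ]
ring top: width 0.050607721115569215 lat mid -0.4302031248523178 lead -0.4089580227379077
lens top [ 0.49711961 -0.32433545]
ring scene ((195.24998474121094, 162.75), (9.899496078491211, 19.091886520385742), 45.0) [[184.99998474121094, 166.0], [198.49998474121094, 152.5], [205.49998474121094, 159.5], [191.99998474121094, 173.0]]
lens scene [[ 0.49555134 -0.32275321  0.213     ]] top->scene [[197.82776268 166.05516615]]
focus [ 0.48303764 -0.2478205 ]
```

>>> {"fn": "send_rows", "kwargs": {
  "deltas": [
    [[1.84,-1.74,-0.8,0,0,-0.0714,6.5],[1.84,-1.74,-0.8,0,0,-0.0714,6.5],[1.84,-1.74,-0.8,0,0,-0.0714,6.5],[1.84,-1.74,-0.8,0,0,-0.0714,6.5],[1.84,-1.74,-0.8,0,0,-0.0714,6.5],[1.84,-1.74,-0.8,0,0,-0.0714,6.5],[1.84,-1.74,-0.8,0,0,-0.0714,6.5],[1.84,-1.74,-0.8,0,0,-0.0714,6.5]]
  ]
}}

```text
t: 0.9
eef_pos: [0.4076, 0.4284, 0.3401]
tool_rot: [-0.0, 0.481, 0.877, -0.0]
contact_force: [0.1, 0.9, -0.4]
opening: 0.0652
grip_force: 0.0
```

>>> {"fn": "send_rows", "kwargs": {
  "deltas": [
    [[1.84,-1.74,-0.8,0,0,-0.0714,6.5],[1.84,-1.74,-0.8,0,0,-0.0714,6.5],[1.84,-1.74,-0.8,0,0,-0.0714,6.5],[1.84,-1.74,-0.8,0,0,-0.0714,6.5],[1.84,-1.74,-0.8,0,0,-0.0714,6.5],[1.84,-1.74,-0.8,0,0,-0.0714,6.5],[1.84,-1.74,-0.8,0,0,-0.0714,6.5],[1.84,-1.74,-0.8,0,0,-0.0714,6.5]]
  ],
  "squeeze": 30
}}

```text
t: 1.7
eef_pos: [0.5548, 0.2891, 0.276]
tool_rot: [-0.0, 0.708, 0.706, -0.0]
contact_force: [-0.4, 0.0, -0.4]
opening: 0.0653
grip_force: 0.0
```

>>> {"fn": "send_rows", "kwargs": {
  "deltas": [
    [[-0.08,0.12,-1.5,0,0,0,6.5],[0,0,-1.5,0,0,0,6.5],[0,0,-1.5,0,0,0,6.5],[0,0,-1.5,0,0,0,6.5],[0,0,-1.5,0,0,0,6.5],[0,0,-1.5,0,0,0,6.5],[0,0,-1.0,0,0,0,6.5],[0,0,0,0,0,0,6.5]]
  ]
}}

```text
t: 2.5
eef_pos: [0.5528, 0.291, 0.1749]
tool_rot: [-0.0, 0.707, 0.707, -0.001]
contact_force: [-1.2, 0.6, -0.2]
opening: 0.0652
grip_force: 0.0
```

>>> {"fn": "send_rows", "kwargs": {
  "deltas": [
    [[0,0,0,0,0,0,3.5],[0,0,0,0,0,0,3.5],[0,0,0,0,0,0,3.5],[0,0,0,0,0,0,3.5],[0,0,0,0,0,0,3.5],[0,0,0,0,0,0,3.5],[0,0,0,0,0,0,3.5],[0,0,0,0,0,0,3.5]]
  ],
  "squeeze": 25
}}

```text
t: 3.3
eef_pos: [0.5538, 0.2913, 0.1775]
tool_rot: [0.0, 0.707, 0.707, 0.001]
contact_force: [-0.2, -0.3, 5.9]
opening: 0.0382
grip_force: 26.0
```

>>> {"fn": "send_rows", "kwargs": {
  "deltas": [
    [[0,0,0.5,0,0,0,3.5],[0,0,1.5,0,0,0,3.5],[0,0,1.5,0,0,0,3.5],[0,0,1.5,0,0,0,3.5],[0,0,1.5,0,0,0,3.5],[0,0,1.5,0,0,0,3.5],[0,0,1.5,0,0,0,3.5],[0,0,1.0,0,0,0,3.5]]
  ]
}}

```text
t: 4.1
eef_pos: [0.5537, 0.2913, 0.2836]
tool_rot: [0.0, 0.707, 0.707, 0.001]
contact_force: [0.0, 0.3, -0.2]
opening: 0.0381
grip_force: 25.4
```

Run:
```python
from h import *
im,d=snap('scene'); o=status.get_obs(); print(o['eef_pos'],o['opening'],o['contact_force'])
p=proj('scene',[.554,.29,.11])[0].astype(int); print(p)
cv2.imwrite('pics/g1.png',cv2.resize(im[p[1]-60:p[1]+60,p[0]-70:p[0]+70],(700,600),interpolation=cv2.INTER_CUBIC))
```

```text
[0.55407408 0.29154457 0.28478767] 0.038066427791202104 [ 0.68539355 -1.25644098  0.40638815]
[396 333]
```

View pics/g1.png

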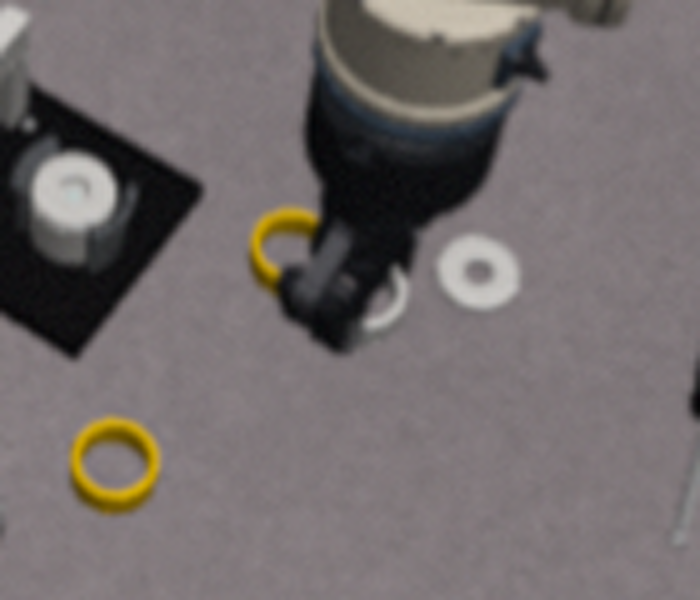

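Run:
```python
from h import *
im,d=load('scene'); hsv=cv2.cvtColor(im,cv2.COLOR_BGR2HSV)
m=(hsv[...,2]>140)&(hsv[...,1]<40); m[:320]=0;m[345:]=0;m[:,:385]=0;m[:,410:]=0
v,u=np.nonzero(m); print(len(u),u.min(),u.max(),v.min(),v.max())
P=cloud('scene',d)[v,u]; print(np.median(P,0),np.percentile(P,[5,95],axis=0))
top=onz('scene',np.c_[u,v],.124); print('z.124 ',top.min(0),top.max(0))
print('expect edge px',proj('scene',[[.554+.02*np.cos(a),.2913+.02*np.sin(a),.124] for a in np.radians([0,30,60,90,120,150])]).round(1).tolist())
print(sorted(zip(u,v))[-12:])
```

```text
35 399 407 328 338
[0.54695235 0.30454285 0.12474307] [[0.48561966 0.28169529 0.0018013 ]
 [0.56505477 0.30899265 0.12754694]]
z.124  [0.5374273  0.29996099 0.124     ] [0.56566368 0.31031492 0.124     ]
expect edge px [[392.9, 337.8], [397.6, 339.3], [402.4, 338.7], [405.9, 335.9], [407.2, 331.9], [406.0, 327.7]]
[(np.int64(406), np.int64(328)), (np.int64(406), np.int64(329)), (np.int64(406), np.int64(330)), (np.int64(406), np.int64(331)), (np.int64(406), np.int64(332)), (np.int64(406), np.int64(333)), (np.int64(406), np.int64(334)), (np.int64(406), np.int64(335)), (np.int64(407), np.int64(329)), (np.int64(407), np.int64(330)), (np.int64(407), np.int64(331)), (np.int64(407), np.int64(332))]
```

>>> {"fn": "send_rows", "kwargs": {
  "deltas": [
    [[-0.07,-1.0,0.6,0,0,0,3.5],[-0.07,-1.5,0.6,0,0,0,3.5],[-0.07,-2,0.6,0,0,0,3.5],[-0.07,-2,0.2,0,0,0,3.5],[-0.07,-2,0,0,0,0,3.5],[-0.07,-2,0,0,0,0,3.5],[-0.07,-2,0,0,0,0,3.5],[-0.07,-2,0,0,0,0,3.5]]
  ]
}}

```text
t: 4.95
eef_pos: [0.5472, 0.1437, 0.3016]
tool_rot: [-0.0, 0.708, 0.707, -0.001]
contact_force: [0.6, -0.1, -0.6]
opening: 0.0384
grip_force: 25.4
```

>>> {"fn": "send_rows", "kwargs": {
  "deltas": [
    [[-0.07,-2,0,0,0,0,3.5],[-0.07,-2,0,0,0,0,3.5],[-0.07,-2,0,0,0,0,3.5],[-0.07,-2,0,0,0,0,3.5],[-0.07,-2,0,0,0,0,3.5],[-0.07,-2,0,0,0,0,3.5],[-0.07,-1.1,0,0,0,0,3.5],[-0.07,0,0,0,0,0,3.5]]
  ]
}}

```text
t: 5.75
eef_pos: [0.5417, 0.0133, 0.3017]
tool_rot: [-0.0, 0.708, 0.706, -0.0]
contact_force: [-0.2, 0.6, -0.8]
opening: 0.0384
grip_force: 25.4
```

```bash
cat >> h.py <<'E'
def pose():
    L=[]
    for i in range(4):
        snap('top' if i%2 else 'scene'); o=status.get_obs(); L.append(np.r_[o['eef_pos'],o['contact_force']])
    print(np.array(L).round(4).mean(0).round(4), o['tool_rot'].round(4), o['opening'],o['t'])
E
python3 - <<'E'
from h import *
pose()
for n in('top','scene'):
    im,d=load(n); hsv=cv2.cvtColor(im,cv2.COLOR_BGR2HSV); p=proj(n,[.542,.0155,.13])[0].astype(int)
    m=(hsv[...,2]>140)&(hsv[...,1]<40); s=np.zeros_like(m); s[p[1]-20:p[1]+20,p[0]-20:p[0]+20]=1; m&=s
    v,u=np.nonzero(m); P=cloud(n,d)[v,u]; k=(P[:,2]>.1)&(P[:,2]<.14); print(n,p,k.sum())
    if k.sum():
        Q=onz(n,np.c_[u,v][k],.145); print(Q.min(0),Q.max(0),np.median(P[k],0))
E
```

```text
[ 0.5419  0.015   0.3017 -0.0593  0.1699 -0.6575] [-1.000e-04  7.071e-01  7.071e-01  0.000e+00] 0.0378633617953384 5.95
top [328 214] 0
scene [297 263] 5
[0.52738961 0.02563545 0.145     ] [0.54855892 0.03072343 0.145     ] [0.52947587 0.02427733 0.1384404 ]
```

>>> {"fn": "send_rows", "kwargs": {
  "deltas": [
    [[0.03,0.05,-1.0,0,0,0,3.5],[0,0,-1.2,0,0,0,3.5],[0,0,-1.2,0,0,0,3.5],[0,0,-1.2,0,0,0,3.5],[0,0,-1.2,0,0,0,3.5],[0,0,-1.0,0,0,0,3.5],[0,0,-0.6,0,0,0,3.5],[0,0,0,0,0,0,3.5]]
  ]
}}

```text
t: 6.75
eef_pos: [0.5422, 0.0157, 0.2267]
tool_rot: [-0.001, 0.707, 0.707, -0.001]
contact_force: [-0.0, -0.1, -1.1]
opening: 0.0384
grip_force: 25.4
```

>>> {"fn": "send_rows", "kwargs": {
  "deltas": [
    [[0,0,-0.3,0,0,0,3.5],[0,0,-0.3,0,0,0,3.5],[0,0,-0.3,0,0,0,3.5],[0,0,-0.3,0,0,0,3.5],[0,0,-0.3,0,0,0,3.5],[0,0,-0.3,0,0,0,3.5],[0,0,0,0,0,0,3.5],[0,0,0,0,0,0,3.5]]
  ]
}}

```text
t: 7.55
eef_pos: [0.5425, 0.0157, 0.2096]
tool_rot: [-0.0, 0.707, 0.707, -0.0]
contact_force: [0.6, 0.4, -0.4]
opening: 0.0382
grip_force: 25.4
```

>>> {"fn": "send_rows", "kwargs": {
  "deltas": [
    [[0,0,-0.3,0,0,0,3.5],[0,0,-0.3,0,0,0,3.5],[0,0,-0.3,0,0,0,3.5],[0,0,-0.1,0,0,0,3.5],[0,0,-0.05,0,0,0,3.5],[0,0,-0.05,0,0,0,3.5],[0,0,0,0,0,0,3.5],[0,0,0,0,0,0,3.5]]
  ]
}}

```text
t: 8.35
eef_pos: [0.5426, 0.0157, 0.1988]
tool_rot: [0.0, 0.707, 0.707, 0.0]
contact_force: [1.3, 0.8, -0.7]
opening: 0.0382
grip_force: 25.4
```

```bash
python3 -c "
from h import *
pose()"
```

```text
[ 0.5426  0.0157  0.1988  0.3204  0.1546 -0.6541] [0.     0.7072 0.707  0.    ] 0.03825721240606651 8.55
```

>>> {"fn": "send_rows", "kwargs": {
  "deltas": [
    [[0,0,-0.05,0,0,0,3.5],[0,0,-0.05,0,0,0,3.5],[0,0,-0.05,0,0,0,3.5],[0,0,-0.05,0,0,0,3.5],[0,0,0,0,0,0,3.5],[0,0,0,0,0,0,3.5],[0,0,0,0,0,0,3.5],[0,0,0,0,0,0,3.5]]
  ]
}}

```text
t: 9.35
eef_pos: [0.5425, 0.0157, 0.1974]
tool_rot: [0.0, 0.707, 0.707, 0.0]
contact_force: [-2.5, -0.2, 7.9]
opening: 0.038
grip_force: 26.3
```

>>> {"fn": "send_rows", "kwargs": {
  "deltas": [
    [[0,0,0.05,0,0,0,5],[0,0,0,0,0,0,5],[0,0,0,0,0,0,5],[0,0,0,0,0,0,5],[0,0,0.5,0,0,0,5],[0,0,1.5,0,0,0,5],[0,0,2,0,0,0,5],[0,0,2,0,0,0,5]]
  ]
}}

```text
t: 10.15
eef_pos: [0.5425, 0.0157, 0.2588]
tool_rot: [0.0, 0.707, 0.707, 0.0]
contact_force: [1.0, 0.2, -0.6]
opening: 0.0501
grip_force: 0.0
```

>>> {"fn": "send_rows", "kwargs": {
  "deltas": [
    [[0,0,2,0,0,0,6.5],[0,0,2,0,0,0,6.5],[-0.3,1.5,1,0,0,0,6.5],[-0.6,2,0,0,0,0,6.5],[-0.8,2.4,0,0,0,0,6.5],[-0.8,2.4,0,0,0,0,6.5],[-0.8,2.4,0,0,0,0,6.5],[-0.8,2.4,0,0,0,0,6.5]]
  ]
}}

```text
t: 10.95
eef_pos: [0.5006, 0.1483, 0.3077]
tool_rot: [-0.0, 0.707, 0.707, 0.0]
contact_force: [1.1, 0.3, 0.4]
opening: 0.0651
grip_force: 0.0
```

>>> {"fn": "send_rows", "kwargs": {
  "deltas": [
    [[-0.8,2.4,0,0,0,0,6.5],[-0.8,2.4,0,0,0,0,6.5],[-0.8,2.4,0,0,0,0,6.5],[-0.8,2.4,0,0,0,0,6.5],[-0.8,2.4,0,0,0,0,6.5],[-0.8,2.2,0,0,0,0,6.5],[-0.8,2.2,0,0,0,0,6.5],[0,0,0,0,0,0,6.5]]
  ]
}}

```text
t: 11.75
eef_pos: [0.4442, 0.3132, 0.3077]
tool_rot: [-0.0, 0.706, 0.708, 0.0]
contact_force: [0.3, 0.5, 0.4]
opening: 0.065
grip_force: 0.0
```

Run:
```python
from h import *
pose()
im,d=load('top'); hsv=cv2.cvtColor(im,cv2.COLOR_BGR2HSV)
a=cv2.resize(im[190:250,255:355],(700,420),interpolation=cv2.INTER_CUBIC)
im2,_=load('scene'); b=cv2.resize(im2[265:345,265:370],(700,533),interpolation=cv2.INTER_CUBIC)
cv2.imwrite('pics/s1.png',cv2.resize(np.vstack([a,b]),(440,599)))
m=(hsv[...,2]>145)&(hsv[...,1]<40)
for z in(.038,):print(circ('top',blob('top',m,(328,219)),z))
```

```text
[ 0.445   0.311   0.3074  0.0272  0.371  -0.1174] [ 0.000e+00  7.073e-01  7.069e-01 -2.000e-04] 0.06470783688936457 11.95
(array([0.5407291 , 0.01491186]), array([0.03606189, 0.03649597]))
```

View pics/s1.png

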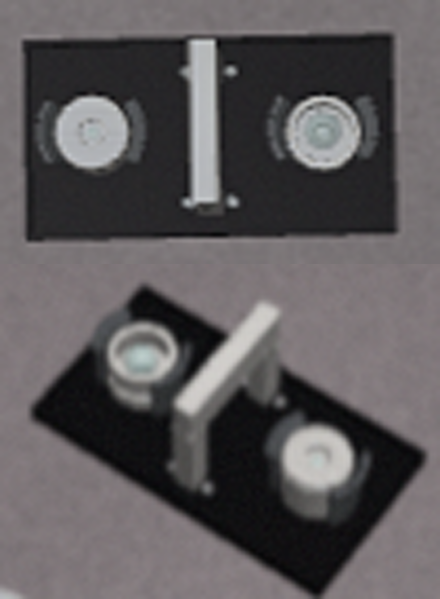

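>>> {"fn": "send_rows", "kwargs": {
  "deltas": [
    [[0.14,-0.24,-1.5,0,0,0,6.5],[0,0,-2,0,0,0,6.5],[0,0,-2,0,0,0,6.5],[0,0,-2,0,0,0,6.5],[0,0,-2,0,0,0,6.5],[0,0,-2,0,0,0,6.5],[0,0,-1,0,0,0,6.5],[0,0,-0.4,0,0,0,5]]
  ]
}}

```text
t: 12.75
eef_pos: [0.4469, 0.3076, 0.1774]
tool_rot: [-0.0, 0.708, 0.707, -0.001]
contact_force: [-0.4, -0.1, -0.2]
opening: 0.0517
grip_force: 0.0
```

>>> {"fn": "send_rows", "kwargs": {
  "deltas": [
    [[0,0,0,0,0,0,3.5],[0,0,0,0,0,0,3.5],[0,0,0,0,0,0,3.5],[0,0,0,0,0,0,3.5],[0,0,0,0,0,0,3.5],[0,0,0,0,0,0,3.5],[0,0,0,0,0,0,3.5],[0,0,0,0,0,0,3.5]]
  ]
}}

```text
t: 13.55
eef_pos: [0.447, 0.3084, 0.1785]
tool_rot: [0.0, 0.707, 0.707, 0.0]
contact_force: [-1.1, 0.7, 4.3]
opening: 0.0349
grip_force: 2.4
```

Run:
```python
from h import *
pose()
im,d=load('scene'); p=proj('scene',[.447,.309,.02])[0].astype(int); print(p)
a=cv2.resize(im[p[1]-40:p[1]+40,p[0]-50:p[0]+50],(700,560),interpolation=cv2.INTER_CUBIC)
cv2.imwrite('pics/g2.png',a)
P=cloud('scene',d); hsv=cv2.cvtColor(im,cv2.COLOR_BGR2HSV); m=(hsv[...,2]>145)&(hsv[...,1]<40)
s=np.zeros_like(m); s[p[1]-15:p[1]+25,p[0]-25:p[0]+25]=1; Q=P[m&s]; print(len(Q),np.percentile(Q,[2,50,98],axis=0))
```

```text
[ 0.447   0.3084  0.1785 -0.6522  0.3635  5.5997] [0.000e+00 7.072e-01 7.070e-01 2.000e-04] 0.0349739301545045 13.75
[422 324]
57 [[ 0.42807846  0.31480831 -0.00197303]
 [ 0.44430916  0.32091939  0.0055521 ]
 [ 0.46031754  0.32773897  0.01178137]]
```

View pics/g2.png

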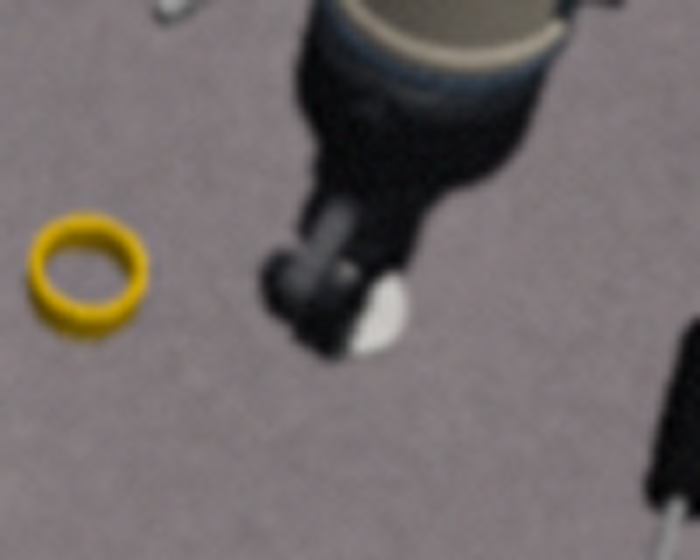

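>>> {"fn": "send_rows", "kwargs": {
  "deltas": [
    [[0,0,0.5,0,0,0,3.5],[0,0,0.5,0,0,0,3.5],[0,0,0,0,0,0,5],[0,0,0,0,0,0,5],[0,0,0,0,0,0,5],[0,0,-0.6,0,0,0,5],[0,0,-0.6,0,0,0,5],[0,0,-0.2,0,0,0,5]]
  ]
}}

```text
t: 14.55
eef_pos: [0.4466, 0.3081, 0.1732]
tool_rot: [-0.0, 0.707, 0.707, -0.001]
contact_force: [0.2, -0.4, 0.7]
opening: 0.05
grip_force: 0.0
```

Run:
```python
from h import *
pose()
```

```text
[ 0.4468  0.3082  0.1736 -0.281  -0.1339  0.1812] [-0.000e+00  7.073e-01  7.070e-01 -2.000e-04] 0.05045105083575341 14.75
```

>>> {"fn": "send_rows", "kwargs": {
  "deltas": [
    [[0,0,0,0,0,0,3.4],[0,0,0,0,0,0,3.4],[0,0,0,0,0,0,3.4],[0,0,0,0,0,0,3.4],[0,0,0,0,0,0,3.4],[0,0,0,0,0,0,3.4],[0,0,0,0,0,0,3.4],[0,0,0,0,0,0,3.4]]
  ]
}}

```text
t: 15.55
eef_pos: [0.447, 0.3084, 0.1744]
tool_rot: [0.0, 0.707, 0.707, 0.0]
contact_force: [-1.8, -0.5, 5.6]
opening: 0.0375
grip_force: 25.4
```

>>> {"fn": "send_rows", "kwargs": {
  "deltas": [
    [[0,0,0.5,0,0,0,3.4],[0,0,1.0,0,0,0,3.4],[0,0,2,0,0,0,3.4],[0,0,2,0,0,0,3.4],[0,0,2,0,0,0,3.4],[0,0,2,0,0,0,3.4],[0,0,2,0,0,0,3.4],[0,0,1.5,0,0,0,3.4]]
  ]
}}

```text
t: 16.35
eef_pos: [0.447, 0.3084, 0.3062]
tool_rot: [0.0, 0.707, 0.707, 0.001]
contact_force: [0.3, -0.3, -0.2]
opening: 0.0375
grip_force: 25.2
```

Run:
```python
from h import *
pose()
im,d=load('scene'); p=proj('scene',[.447,.309,.13])[0].astype(int); print(p)
a=cv2.resize(im[p[1]-40:p[1]+40,p[0]-50:p[0]+50],(700,560),interpolation=cv2.INTER_CUBIC)
cv2.imwrite('pics/g3.png',a)
P=cloud('scene',d); hsv=cv2.cvtColor(im,cv2.COLOR_BGR2HSV); m=(hsv[...,2]>145)&(hsv[...,1]<40)
s=np.zeros_like(m); s[p[1]-15:p[1]+25,p[0]-25:p[0]+25]=1; Q=P[m&s]; Q=Q[abs(Q[:,2]-.135)<.02]
print(len(Q),np.percentile(Q,[2,50,98],axis=0)); A=np.c_[Q[:,:2]-Q[:,:2].mean(0),np.ones(len(Q))]; print('plane',np.linalg.lstsq(A,Q[:,2],rcond=None)[0])
```

```text
[0.4473 0.3086 0.3062 0.3386 0.5212 0.4434] [1.000e-04 7.072e-01 7.070e-01 4.000e-04] 0.03789557809154354 16.55
[430 299]
53 [[0.43108182 0.31483721 0.13493857]
 [0.44751606 0.32042841 0.13941902]
 [0.46101302 0.32674973 0.14340647]]
plane [ 0.0978779  -0.03568894  0.13960783]
```

View pics/g3.png

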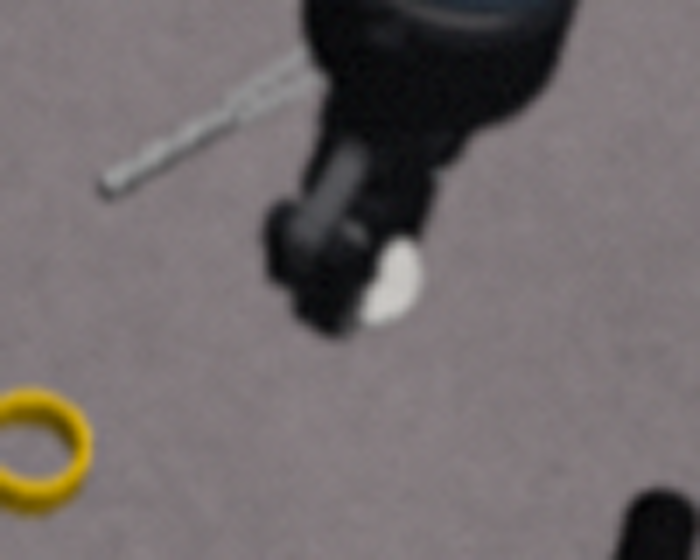

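>>> {"fn": "send_rows", "kwargs": {
  "deltas": [
    [[0.32,-1.0,0,0,0,0,3.4],[0.52,-1.6,0,0,0,0,3.4],[0.65,-2,0,0,0,0,3.4],[0.65,-2,0,0,0,0,3.4],[0.65,-2,0,0,0,0,3.4],[0.65,-2,0,0,0,0,3.4],[0.65,-2,0,0,0,0,3.4],[0.65,-2,0,0,0,0,3.4]]
  ]
}}

```text
t: 17.35
eef_pos: [0.4942, 0.1607, 0.3031]
tool_rot: [-0.0, 0.707, 0.707, -0.001]
contact_force: [-0.2, 0.5, 0.1]
opening: 0.0375
grip_force: 25.2
```

>>> {"fn": "send_rows", "kwargs": {
  "deltas": [
    [[0.65,-2,0,0,0,0,3.4],[0.65,-2,0,0,0,0,3.4],[0.65,-2,0,0,0,0,3.4],[0.65,-2,0,0,0,0,3.4],[0.65,-2,0,0,0,0,3.4],[0.65,-2,0,0,0,0,3.4],[0.52,-1.6,0,0,0,0,3.4],[0.37,-1.16,0,0,0,0,3.4]]
  ]
}}

```text
t: 18.15
eef_pos: [0.542, 0.0131, 0.3032]
tool_rot: [-0.001, 0.708, 0.707, -0.001]
contact_force: [0.3, 0.8, 0.6]
opening: 0.0376
grip_force: 25.2
```

Run:
```python
from h import *
pose()
```

```text
[ 0.5422  0.0135  0.3036  0.1877 -0.4694 -0.6939] [-5.000e-04  7.075e-01  7.067e-01 -4.000e-04] 0.03736090169131986 18.35
```

>>> {"fn": "send_rows", "kwargs": {
  "deltas": [
    [[0.03,0.15,-1.0,0,0,0,3.4],[0,0,-1.5,0,0,0,3.4],[0,0,-1.5,0,0,0,3.4],[0,0,-1.5,0,0,0,3.4],[0,0,-1.2,0,0,0,3.4],[0,0,-0.8,0,0,0,3.4],[0,0,-0.3,0,0,0,3.4],[0,0,0,0,0,0,3.4]]
  ]
}}

```text
t: 19.15
eef_pos: [0.5425, 0.0163, 0.2259]
tool_rot: [-0.0, 0.707, 0.707, -0.0]
contact_force: [-0.2, -0.3, 0.0]
opening: 0.0376
grip_force: 25.2
```

Run:
```python
from h import *
pose()
```

```text
[ 0.5428  0.0162  0.2266  0.4779  0.2691 -0.1992] [4.000e-04 7.073e-01 7.069e-01 4.000e-04] 0.03778142317905234 19.35
```

>>> {"fn": "send_rows", "kwargs": {
  "deltas": [
    [[-0.02,-0.1,-0.2,0,0,0,3.4],[0,0,-0.2,0,0,0,3.4],[0,0,-0.2,0,0,0,3.4],[0,0,-0.2,0,0,0,3.4],[0,0,-0.2,0,0,0,3.4],[0,0,-0.2,0,0,0,3.4],[0,0,0,0,0,0,3.4],[0,0,0,0,0,0,3.4]]
  ]
}}

```text
t: 20.15
eef_pos: [0.5423, 0.0152, 0.2141]
tool_rot: [-0.0, 0.707, 0.707, -0.0]
contact_force: [-0.1, -0.3, -1.0]
opening: 0.0378
grip_force: 25.2
```

>>> {"fn": "send_rows", "kwargs": {
  "deltas": [
    [[0,0,-0.05,0,0,0,3.4],[0,0,-0.05,0,0,0,3.4],[0,0,-0.05,0,0,0,3.4],[0,0,-0.05,0,0,0,3.4],[0,0,-0.05,0,0,0,3.4],[0,0,0,0,0,0,3.4],[0,0,0,0,0,0,3.4],[0,0,0,0,0,0,3.4]]
  ]
}}

```text
t: 20.95
eef_pos: [0.5424, 0.0152, 0.2124]
tool_rot: [0.0, 0.707, 0.707, 0.0]
contact_force: [-2.1, 0.0, 7.6]
opening: 0.0377
grip_force: 25.9
```

>>> {"fn": "send_rows", "kwargs": {
  "deltas": [
    [[0,0,0.05,0,0,0,5],[0,0,0,0,0,0,5],[0,0,0,0,0,0,5],[0,0,0,0,0,0,5],[0,0,0.5,0,0,0,5],[0,0,1.5,0,0,0,5],[0,0,2,0,0,0,5],[0,0,2,0,0,0,5]]
  ]
}}

```text
t: 21.75
eef_pos: [0.5423, 0.0152, 0.2738]
tool_rot: [0.0, 0.707, 0.707, 0.0]
contact_force: [0.0, -0.1, 0.3]
opening: 0.0502
grip_force: 0.0
```

>>> {"fn": "send_rows", "kwargs": {
  "deltas": [
    [[0,0,2,0,0,-0.07,6],[-0.5,2,2,0,0,-0.1,6],[-1,3,1,0,0,-0.14,6],[-1,3,0,0,0,-0.14,6],[-1,3,0,0,0,-0.14,6],[-1,3,0,0,0,-0.14,6],[-1,3,0,0,0,-0.14,6],[-1,3,0,0,0,-0.14,6]]
  ]
}}

```text
t: 22.55
eef_pos: [0.4768, 0.2164, 0.3236]
tool_rot: [-0.0, 0.962, 0.274, 0.001]
contact_force: [0.6, 0.5, -0.7]
opening: 0.0597
grip_force: 0.0
```

Run:
```python
from h import *
pose()
n='top';im,d=load(n); hsv=cv2.cvtColor(im,cv2.COLOR_BGR2HSV)
m=(hsv[...,2]>145)&(hsv[...,1]<40)
for uv,z in(((328,219),.044),((277,219),.044)):
  c=blob(n,m,uv); print(c[:,0].mean(0),circ(n,c,z))
  P=cloud(n,d); mm=np.zeros(m.shape,np.uint8); cv2.drawContours(mm,[c],-1,1,-1); Q=P[cv2.erode(mm,np.ones((3,3)))>0]
  A=np.c_[Q[:,:2]-Q[:,:2].mean(0),np.ones(len(Q))]; print('plane',len(Q),np.linalg.lstsq(A,Q[:,2],rcond=None)[0])
blk=(hsv[...,2]<60);sub=np.zeros_like(blk); sub[190:250,250:360]=1
c=blob(n,cv2.morphologyEx((blk&sub).astype(np.uint8),cv2.MORPH_CLOSE,np.ones((15,15))),(302,220))
P=onz(n,c[:,0],.013)[:,:2]; print('tray',cv2.minAreaRect((P*1000).astype(np.float32)))
c=blob(n,m,(302,219)); P=onz(n,c[:,0],.09)[:,:2]; print('bar',cv2.minAreaRect((P*1000).astype(np.float32)))
```

```text
[ 0.4766  0.2173  0.3234 -0.0099 -0.2272  0.0232] [0.000e+00 9.605e-01 2.784e-01 5.000e-04] 0.05943185761615535 22.75
[327.61363636 219.40909091] (array([0.54081235, 0.01560766]), array([0.03564813, 0.0361021 ]))
plane 143 [0.0160895  0.00947802 0.04292107]
[275.43181818 219.5       ] (array([0.54199185, 0.13876021]), array([0.03569644, 0.03647651]))
plane 145 [-0.04809256 -0.02389328  0.0427045 ]
tray ((541.8018798828125, 89.59405517578125), (109.78443145751953, 227.3599395751953), 0.29541075229644775)
bar ((540.9962768554688, 78.84290313720703), (13.594863891601562, 84.14778137207031), 89.41358184814453)
```

>>> {"fn": "send_rows", "kwargs": {
  "deltas": [
    [[0.6,-1.3,0,0,0,-0.07,6],[0.9,-1.9,0,0,0,-0.08,6],[0.9,-1.9,0,0,0,-0.08,6],[0.9,-1.9,0,0,0,-0.08,6],[0.9,-1.9,0,0,0,-0.08,6],[0.9,-1.9,0,0,0,-0.08,6],[0.9,-1.9,0,0,0,-0.08,6],[0.5,-1.2,0,0,0,-0.02,6]]
  ]
}}

```text
t: 23.55
eef_pos: [0.543, 0.0738, 0.3227]
tool_rot: [0.0, 1.0, -0.006, 0.0]
contact_force: [0.4, 0.6, 0.2]
opening: 0.0598
grip_force: 0.0
```

Run:
```python
from h import *
pose(); pose()
```

```text
[ 0.5427  0.0745  0.3225  0.1743 -0.2352  0.1607] [-1.0e-04  1.0e+00 -4.4e-03 -1.0e-04] 0.060212290046279204 23.75
[ 5.420e-01  7.660e-02  3.222e-01  2.000e-04 -8.940e-02  8.130e-02] [-0.0e+00  1.0e+00 -3.9e-03 -1.0e-04] 0.059655389793459114 23.95
```

>>> {"fn": "send_rows", "kwargs": {
  "deltas": [
    [[0,0,-1,0,0,0,6],[0,0,-1.5,0,0,0,6],[0,0,-1.5,0,0,0,6],[0,0,-1.5,0,0,0,6],[0,0,-1.5,0,0,0,6],[0,0,-1.2,0,0,0,6],[0,0,-0.7,0,0,0,6],[0,0,0,0,0,0,6]]
  ]
}}

```text
t: 24.75
eef_pos: [0.542, 0.0763, 0.2321]
tool_rot: [0.0, 1.0, -0.005, -0.001]
contact_force: [-0.1, 0.4, -0.5]
opening: 0.0599
grip_force: 0.0
```

Run:
```python
from h import *
pose()
```

```text
[ 0.5425  0.0763  0.2334 -0.0214 -0.4524  0.4074] [-1.0e-04  1.0e+00 -4.8e-03  6.0e-04] 0.059558626408933134 24.95
```

>>> {"fn": "send_rows", "kwargs": {
  "deltas": [
    [[0,0.12,0,0,0,0,4],[0,0,0,0,0,0,3],[0,0,0,0,0,0,2],[0,0,0,0,0,0,1.6],[0,0,0,0,0,0,1.2],[0,0,0,0,0,0,0.8],[0,0,0,0,0,0,0.4],[0,0,0,0,0,0,0.4]]
  ],
  "squeeze": 80
}}

```text
t: 25.75
eef_pos: [0.5424, 0.0774, 0.2336]
tool_rot: [0.0, 1.0, -0.005, 0.0]
contact_force: [-1.5, -1.6, 5.6]
opening: 0.013
grip_force: 78.4
```

Run:
```python
from h import *
pose()
```

```text
[ 0.5424  0.0774  0.2336 -1.0499 -1.2437  5.4959] [ 0.0e+00  1.0e+00 -4.8e-03  2.0e-04] 0.012877623970293683 25.95
```

>>> {"fn": "send_rows", "kwargs": {
  "deltas": [
    [[0,0,0.1,0,0,0,0.4],[0,0,0.3,0,0,0,0.4],[0,0,0.6,0,0,0,0.4],[0,0,0.8,0,0,0,0.4],[0,0,0.8,0,0,0,0.4],[0,0,0.6,0,0,0,0.4],[0,0,0.3,0,0,0,0.4],[0,0,0.1,0,0,0,0.4]]
  ]
}}

```text
t: 26.75
eef_pos: [0.5424, 0.0774, 0.2699]
tool_rot: [-0.0, 1.0, -0.005, 0.0]
contact_force: [0.5, -0.8, -5.3]
opening: 0.0127
grip_force: 78.0
```

Run:
```python
from h import *
pose()
im,d=load('top'); P=cloud('top',d); hsv=cv2.cvtColor(im,cv2.COLOR_BGR2HSV)
m=(hsv[...,2]<60)&(P[...,2]>.03)&(P[...,2]<.06)&(abs(P[...,0]-.54)<.06)&(abs(P[...,1]-.077)<.105)
Q=P[m]; A=np.c_[Q[:,:2]-Q[:,:2].mean(0),np.ones(len(Q))]; print(len(Q),np.linalg.lstsq(A,Q[:,2],rcond=None)[0])
print(status.get_obs()['torque'])
```

```text
[ 0.5423  0.0774  0.2692  0.3276 -0.0619 -5.0381] [ 0.0e+00  1.0e+00 -4.8e-03 -2.0e-04] 0.013152695318032436 26.95
381 [ 0.0066775  -0.0521415   0.04452335]
[-0.03578349 -0.02996351 -0.00291431]
```

```bash
cat >> h.py <<'E'
def level(x,y,z0,N=4):
    D=[];
    for i in range(N): im,d=snap('top'); D.append(d)
    P=cloud('top',np.median(D,0)); hsv=cv2.cvtColor(im,cv2.COLOR_BGR2HSV)
    for yy in(y-.062,y+.062):
        for nm,z,w,r in(('plate',z0+.008,0,.1),('disc',z0+.044,1,.02)):
            m=(abs(P[...,2]-z)<.012)&(np.hypot(P[...,0]-x,P[...,1]-yy)<(.016 if w else .05))
            m&=(hsv[...,2]>145) if w else (hsv[...,2]<50)
            print(nm,yy,m.sum(),P[m].mean(0).round(4))
    return im,P,hsv
E
python3 - <<'E'
from h import *
im,P,hsv=level(.5423,.0772,.0356)
m=(hsv[...,2]>145)&(hsv[...,1]<40)
for y in(.0152,.139):
    uv=proj('top',[.5415,y,.0796])[0]; print(circ('top',blob('top',m,uv),.0796))
E
```

```text
plate 0.015200000000000005 254 [ 0.5485 -0.012   0.0439]
disc 0.015200000000000005 1 [ 0.5421 -0.0006  0.0799]
plate 0.1392 0 [nan nan nan]
disc 0.1392 0 [nan nan nan]
(array([0.5346936 , 0.03454204]), array([0.02051543, 0.02682631]))
(array([0.50431182, 0.14737808]), array([0.02817206, 0.04092447]))h.py:41: RuntimeWarning: Mean of empty slice.
  print(nm,yy,m.sum(),P[m].mean(0).round(4))
  ret = um.true_divide(
```

>>> {"fn": "send_rows", "kwargs": {
  "deltas": [
    [[-0.07,-0.3,0.08,0,0,0,0.4],[-0.14,-0.6,0.16,0,0,0,0.4],[-0.2,-0.9,0.24,0,0,0,0.4],[-0.27,-1.2,0.32,0,0,0,0.4],[-0.32,-1.44,0.39,0,0,0,0.4],[-0.33,-1.44,0.39,0,0,0,0.4],[-0.33,-1.44,0.39,0,0,0,0.4],[-0.33,-1.44,0.39,0,0,0,0.4]]
  ]
}}

```text
t: 27.95
eef_pos: [0.5221, -0.0117, 0.2933]
tool_rot: [0.0, 1.0, -0.005, 0.0]
contact_force: [-0.8, 0.2, -5.1]
opening: 0.0128
grip_force: 78.0
```

>>> {"fn": "send_rows", "kwargs": {
  "deltas": [
    [[-0.32,-1.44,0.39,0,0,0,0.4],[-0.33,-1.44,0.39,0,0,0,0.4],[-0.32,-1.44,0.39,0,0,0,0.4],[-0.33,-1.44,0.39,0,0,0,0.4],[-0.32,-1.44,0.39,0,0,0,0.4],[-0.33,-1.44,0.39,0,0,0,0.4],[-0.32,-1.44,0.39,0,0,0,0.4],[-0.33,-1.44,0.39,0,0,0,0.4]]
  ]
}}

```text
t: 28.75
eef_pos: [0.4961, -0.1266, 0.3243]
tool_rot: [-0.0, 1.0, -0.005, 0.0]
contact_force: [0.2, -0.4, -5.2]
opening: 0.013
grip_force: 78.0
```

>>> {"fn": "send_rows", "kwargs": {
  "deltas": [
    [[-0.33,-1.44,0.39,0,0,0,0.4],[-0.33,-1.44,0.39,0,0,0,0.4],[-0.27,-1.2,0.32,0,0,0,0.4],[-0.2,-0.9,0.24,0,0,0,0.4],[-0.14,-0.6,0.16,0,0,0,0.4],[-0.07,-0.3,0.08,0,0,0,0.4],[0,0,0,0,0,0,0.4],[0,0,0,0,0,0,0.4]]
  ]
}}

```text
t: 29.55
eef_pos: [0.483, -0.1839, 0.3397]
tool_rot: [-0.0, 1.0, -0.005, -0.0]
contact_force: [0.3, 0.3, -5.9]
opening: 0.0125
grip_force: 78.0
```

Run:
```python
from h import *
pose(); pose()
n='scene'
D=[snap(n)[1] for _ in range(3)]; im,_=load(n); P=cloud(n,np.median(D,0)); hsv=cv2.cvtColor(im,cv2.COLOR_BGR2HSV)
o=status.get_obs()['eef_pos']; z0=o[2]-.2336; x,y=o[:2]; print('z0',z0)
L=P-[x,y,z0]
m=(hsv[...,2]<50)&(abs(L[...,2]-.008)<.008)&(abs(L[...,0])<.05)&(abs(L[...,1])<.097)
Q=L[m]; A=np.c_[Q[:,:2],np.ones(len(Q))]; print('plate',len(Q),np.linalg.lstsq(A,Q[:,2],rcond=None)[0],np.ptp(Q,axis=0))
b=(hsv[...,2]>130)&(hsv[...,1]<40)
for yy in(-.062,.062):
    uv=proj(n,[x,y+yy,z0+.044])[0]
    k=b&(np.hypot(L[...,0],L[...,1]-yy)<.03)&(abs(L[...,2]-.044)<.008); Q=P[k]
    print(yy,uv,k.sum(),Q.mean(0) if len(Q) else 0, np.percentile(Q,[3,97],axis=0).tolist() if len(Q) else 0)
cv2.imwrite('pics/end.png',im)
```

```text
[ 4.8310e-01 -1.8380e-01  3.3970e-01  4.9000e-03 -2.8490e-01 -4.9586e+00] [-1.0e-04  1.0e+00 -4.5e-03 -1.0e-04] 0.01318366474586001 29.75
[ 0.4831 -0.184   0.3397  0.5069 -0.2206 -4.956 ] [-0.      1.     -0.0047 -0.    ] 0.012997392498852895 29.95
z0 0.10621135673460133
plate 1186 [-0.00192429  0.00063984  0.00834008] [0.09983023 0.19319795 0.01282116]
-0.062 [228.48544853 193.86011289] 141 [ 0.4825533  -0.24408418  0.1499853 ] [[0.4652943203497151, -0.2628111796191616, 0.14483685979958422], [0.49900578195704876, -0.22547538749388774, 0.1531858019050433]]
0.062 [266.89066581 215.87022834] 164 [ 0.48456755 -0.1221232   0.14973093] [[0.46886471578387834, -0.13984902527298582, 0.1442234717598008], [0.5019066127892612, -0.10419053233385887, 0.15282894696153024]]
```

Run:
```python
from h import *
snap('top'); o=status.get_obs()['eef_pos']; P0=[o[0]-.0005,o[1]-.0621,.1503]
for n in('scene','top'):
    im,d=load(n); hsv=cv2.cvtColor(im,cv2.COLOR_BGR2HSV); uv=proj(n,P0)[0]
    s=np.zeros((480,640),bool); a,b=uv.astype(int); s[b-13:b+14,a-13:a+14]=1
    for t in(130,150):
        c=blob(n,(hsv[...,2]>t)&(hsv[...,1]<40)&s,uv); print(n,uv,t,circ(n,c,.1503))
    # lens ring again
    g=im.max(2)
    print(n,'ring px pred',proj(n,[.4965,-.3236,.213]))
im,_=load('scene');g=im.max(2)
sub=np.zeros_like(g); sub[150:178,182:210]=1
for t in(50,70):
    c=blob('scene',(g<t)&(sub>0),(195,165))[:,0]; r=cv2.minAreaRect(c.astype(np.float32)); bx=cv2.boxPoints(r)
    k=np.argsort(bx.sum(1))[-2:]; 
    e=np.array([1,1])/2**.5; i=c@e; 
    print(t,r,onz('scene',[bx[2:4].mean(0),(bx[2]+bx[3])/2+.35],.213).round(4))
```

```text
scene [228.59254695 193.69847693] 130 (array([ 0.48210088, -0.23755896]), array([0.03715096, 0.05942271]))
scene [228.59254695 193.69847693] 150 (array([ 0.48187959, -0.2373603 ]), array([0.03558218, 0.05592415]))
scene ring px pred [[198.21923762 166.03429486]]
top [450.67421041 239.56891368] 130 (array([ 0.48587935, -0.24510894]), array([0.05808978, 0.06628337]))
top [450.67421041 239.56891368] 150 (array([ 0.49900796, -0.25652297]), array([0.02906754, 0.0516022 ]))
top ring px pred [[495.90759283 230.13940525]]
50 ((195.63577270507812, 163.14932250976562), (9.013814926147461, 19.44024085998535), 47.72631072998047) [[ 0.497  -0.3216  0.213 ]
 [ 0.4974 -0.32    0.213 ]]
70 ((192.50003051757812, 160.00001525878906), (17.677669525146484, 20.50609588623047), 45.0) [[ 0.4963 -0.322   0.213 ]
 [ 0.4967 -0.3204  0.213 ]]
```

```bash
python3 -c "
from h import *
o=status.get_obs(); print(o['eef_pos'],abs(o['dq']).max(),o['t']); print(job_done())"
```

```text
[ 0.48302391 -0.1841503   0.33981336] 0.0010710841729772345 30.15
the job is handed in; nothing more can be done
None
```

The job is handed in after about 30 s: the spacer and disc are seated in the nest, and the arm holds the tray level and still with the ball within a few millimetres of my estimate of the microscope's focus. The ball itself was last seen before the disc went on.

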